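# Shut the small drawer box with the fingertips

### The arm

A 6-joint arm with a two-finger parallel gripper is mounted at the origin on a cart in front of the work surface, level with it; the furniture and walls round the work are solid. World frame = base frame: x ahead of the robot, y to its left, z up, the work surface at z = 0. Lengths are in m, angles in rad, forces in N, time in s.
With the tool pointing down it reaches from about 0.325 to 0.85 m from the base axis. Payload 4.4 kg.
Tool frame: the origin (TCP) lies on the centre line of the jaws, within the pads' length; the fingertips stand tcp_to_tips ahead of it and the grasp point (between the pads) is the TCP (tcp_to_tips is the distance from the TCP to the fingertips, in m); z points along the fingers, y is the line along which they close (so a half turn about z gives the same grasp; the last joint's range is limited). The gripper opens to 94 mm and grips with 3 to 60 N. Pads are 16 mm wide; open, the fingers measure 119 mm over their backs; the gripper's body (75 mm by 177 mm) begins 78 mm behind the grasp point.
Start: joints at [1.119, 0.207, 1.542, -0, 1.393, -0.15], TCP at [0.17, 0.549, 0.224] pointing down, gripper open.
Joint ranges: [-2.73, 2.73], [-0.86, 2.22], [0.23, 2.46], [-1.11, 4.25], [0.08, 2.63], [-2.82, 2.82]. Speed limits (rad/s): [2.79, 2.79, 3.14, 3.14, 3.14, 3.14].

### API

Orientations are given as a unit quaternion [w, x, y, z].
In Python, from workcell import * gives the robot as it stands.
- The arm moves only by the shell command python3 -m crank 'ROWS' [FORCE]. ROWS is JSON, one flat list of numbers, 7 for each row, row after row: the shift along the tool's x, y, z each as a share of 60 cm, from -1 to 1, then the turn, a rotation vector about the tool's x, y, z each as a share of 4 degrees, from -1 to 1, then the opening, from 0 (shut) to 1 (fully open). A call has 1 to 10 rows; each row shifts and turns the commanded pose from where the row before left it, along the tool's axes as they then stand; what a row does not reach is not made up. A row lasts 1/8 s, in which the tool goes at most 62.5 mm and 10.7 degrees, less where a joint would pass 70% of its speed; a pose out of reach is approached as far as the arm can. A call with a number of a shift or a turn outside -1 to 1 is refused whole. A call with a gripper value outside its range is refused whole. The fingers move at their own pace and stop on an object; FORCE is the grip in N (left out, the last holds). Time passes only in rows, so rows that do not move let the fingers close. It gives the time, the measured TCP pose, the force, the opening and the grip force at its end, in the units of the state.
- read_state(): the state, without advancing time (a new reading comes with each control period).
- read_camera(name): name is "scene" or "top"; returns (picture, depth): 384x512x3 uint8, red, green, blue; 384x512 float32, m along the optical axis (not along the pixel's ray), 0 where there is no reading.
- camera_params(name): a dict with "fx", "fy", "cx", "cy" (pixels), "D" ([k1, k2, p1, p2, k3] as OpenCV has them; the pictures are not rectified), "view" (4x4, takes a point from world to camera coordinates). Camera axes: x right, y down, z forward; pixel columns grow to the right and rows downward; lengths in m; the calibration is good to about 2 mm. A picture is of the moment at which its call begins. camera_params takes no time and is no camera call.
- job_done(): hands the job in; it is judged then, once.
The state is a dict: "clock": time; "joint_positions": joint angles; "qvel": joint speeds; "joint_efforts": joint torques, N m; "ee_pos": TCP position; "tcp_rot": TCP orientation; "ft_force": force on the tool from outside, world axes, zero at the start; "ft_torque": the same for the moment, N m; "finger_gap": opening from 0.0 (shut) to 1.0 (fully open); "grasp_force": force on a finger pad.
Only numpy, scipy, OpenCV 4.12 (cv2) and the standard library are available. Lean on these libraries where they do the work, as an engineer would, in place of code of your own. Each camera call takes 0.05 s, during which the arm holds its last target. There are 200 camera calls.

### The job

The small wooden box on the table has been left open: with the fingertips only, push both of its drawers fully home and push its lid over until it lies fully shut, in any order. Only push from outside: do not reach into the drawers or under the lid, do not pinch or lift anything, and leave the two caps in the box and the spice jars beside it where they stand. Finish with the hand clear.

Things in the scene. Friction and masses are not known exactly. Their poses are not given: they have to be found in the camera images.
- caddy: Light wooden box fixed to the table, 170 mm deep (x), 240 mm wide (y), 80 mm high without its lid. Origin: centre of its underside; x points from the drawer fronts to the back, y left seen from the front, z up. Two drawers side by side below, a compartment (floor z = 50 mm) under the lid above. The rear 35 mm of the top is a fixed strip at z = 80 mm, the hinge just in front of it. Yaw varies.
- drawer_left_face (a point): Centre of the outer face of the left (+y) drawer's front: darker wooden panel 117 mm wide, 12 mm thick, z = 6 to 46 mm, with a notch 37 mm wide, 10 mm deep in its top edge and a flat brass label frame; no handle. At z = 21 mm, box y = +59.5 mm, box x = -97 mm (less the opening) as the front overlaps the box's face, 12 mm proud when shut.
- drawer_right_face (a point): The same for the right (-y) drawer, at box y = -59.5 mm.
- drawer_left (a joint): Opening of the left drawer in m: 0 fully home (a hard stop), growing as it comes out toward the robot (box -x), starts 0.04 to 0.08. Slides with about 1.5 N of friction, no spring or catch; stays where it is left. Behind the front is a thin light-wood tray, 145 x 102 mm, walls to z = 37 mm, which the fingers must not touch.
- drawer_right (a joint): The same for the right drawer.
- lid (a joint): Angle of the lid in rad: 0 shut (lying level on the box), pi/2 upright, starts 1.1 to 1.5 (open, leaning a little toward the robot). Stiff hinge: the lid stays at any angle, moving it takes up to about 5 N when pushed 0.1 m from the hinge, less to close it. Its inner face (toward the robot when open) carries a cork liner 122 x 214 x 4 mm, which the fingers must not touch.
- lid_hinge (a point): Middle of the lid's hinge line, which runs along the box's y; fixed at box x = +50 mm, z = 80 mm.
- lid_edge (a point): Middle of the lid's free edge on its outer face (up when shut). The lid is a darker wooden panel 240 mm wide, 10 mm thick, from 2 to 142 mm off the hinge line. At lid angle a, a point of the outer face u off the hinge lies at box x = 50 - u cos a + 10 sin a, z = 80 + u sin a + 10 cos a (mm). Shut, the outer face is level at z = 90 mm.
- jar_cap: Loose grey metal jar cap, 40 mm across, 16 mm high, in the compartment under the lid; origin: centre of its underside.
- green_cap: Loose dark green bottle cap, 30 mm across, 18 mm high, in the left drawer; origin: centre of its underside. It may slide along in the drawer.
- jar_tan: Bystander: square glass spice jar with tan contents and a grey cap, 46 x 46 x 96 mm, stands beside the box, 0.16 to 0.19 m left or right of its middle; origin: centre of its underside.
- jar_green: Bystander: square glass spice jar with green contents and a grey cap, 46 x 46 x 96 mm, stands at the other side; origin as above.
Mind the look-alikes: they are no part of the job. Leave any purple or yellow look-alike of the green_cap alone.

How it is judged:
By the outcome, as a careful person would: the job done as asked, in the order asked, and still so for the second after the job is handed in, with the robot touching nothing.
It also fails if it takes over 58 s, if anything falls off the work surface, if the arm or the gripper's body presses on something with over 40 N, if the wrist force passes 120 N, or if a joint passes its speed limit or range.

## Working session

There is one attempt and no reset: what is moved stays moved. The work goes in short steps, Python scripts to look and compute and a shell command to move; the robot and the scene stay as the last step left them, time stands still between calls to the robot, and variables do not carry over. Pictures are saved under pics/ and viewed, at most 10 in all, crops included, and the job is handed in when it is done.

```bash
mkdir -p pics; ls; cat > h.py <<'E'
from workcell import *
import numpy as np, cv2
from scipy.spatial.transform import Rotation as R
def cloud(name):
    im,d=read_camera(name); p=camera_params(name)
    K=np.array([[p['fx'],0,p['cx']],[0,p['fy'],p['cy']],[0,0,1]])
    h,w=d.shape; uv=np.stack(np.meshgrid(np.arange(w),np.arange(h)),-1).reshape(-1,1,2).astype(np.float32)
    n=cv2.undistortPoints(uv,K,np.array(p['D'],float)).reshape(h,w,2)
    c=np.dstack([n*d[...,None],d]); V=np.array(p['view'])
    P=(c-V[:3,3])@V[:3,:3]; P[d==0]=np.nan
    return im,P
E
python3 - <<'E'
from h import *
s=read_state(); print({k:np.round(v,3).tolist() for k,v in s.items()})
try:
    import workcell; print([x for x in dir(workcell) if 'tip' in x], tcp_to_tips)
except Exception as e: print(e)
for n in ['scene','top']:
    im,P=cloud(n); np.savez('%s0.npz'%n,im=im,P=P); cv2.imwrite('pics/%s0.png'%n,im[...,::-1])
    print(n, np.linalg.inv(np.array(camera_params(n)['view'])).round(2).tolist())
E
```

```text
pics
{'clock': 0.0, 'joint_positions': [1.119, 0.207, 1.543, 0.0, 1.393, -0.151], 'qvel': [-0.001, 0.0, 0.0, -0.001, 0.001, -0.001], 'joint_efforts': [-0.001, -37.088, -28.141, 0.07, 0.036, -0.0], 'ee_pos': [0.17, 0.548, 0.223], 'tcp_rot': [-0.0, 0.15, 0.989, -0.001], 'ft_force': [-0.074, -0.333, 0.725], 'ft_torque': [0.005, -0.003, 0.001], 'grasp_force': 0.0, 'finger_gap': 1.001}
['tcp_to_tips'] 0.019
scene [[0.69, -0.52, 0.5, 0.15], [-0.72, -0.5, 0.48, -0.42], [0.0, -0.69, -0.72, 0.73], [0.0, 0.0, 0.0, 1.0]]
top [[0.0, -0.98, 0.2, 0.41], [-1.0, -0.01, -0.0, -0.01], [0.0, -0.2, -0.98, 0.94], [0.0, 0.0, 0.0, 1.0]]
```

View pics/scene0.png

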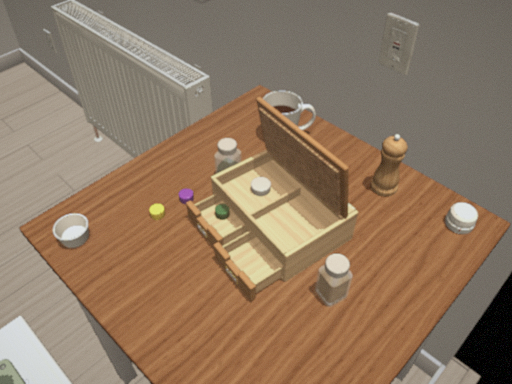

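View pics/top0.png

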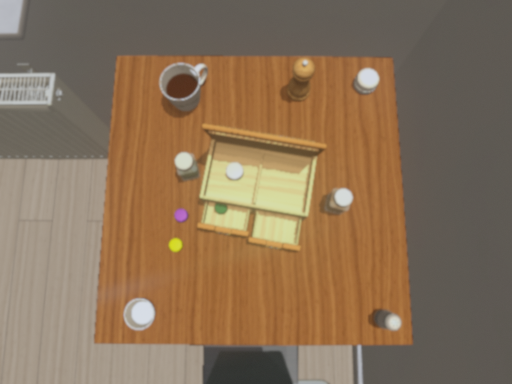

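The box is seen in top at about (260,180), with its drawers at (225,217) and (275,230) and the lid at (264,138). The green cap is at (221,208). The look-alikes are purple (180,215) and yellow (175,245), and the jars are at (186,165) and (341,200).

```bash
cat > m.py <<'E'
from h import *
import sys
def meas(tag,new=True):
    out={}
    Ps=[];Is=[]
    for n in ['scene','top']:
        if new: im,P=cloud(n)
        else: z=np.load(n+'0.npz'); im,P=z['im'],z['P']
        Ps.append(P.reshape(-1,3)); Is.append(im.reshape(-1,3))
    return Ps,Is
if __name__=='__main__':
    Ps,Is=meas('',False)
    for P,I,n in zip(Ps,Is,'st'):
        m=(abs(P[:,0]-.52)<.25)&(abs(P[:,1])<.25)
        t=m&(abs(P[:,2])<.02); print(n,'table z med',np.nanmedian(P[t,2]).round(4))
        # rim
        r=m&(abs(P[:,2]-.08)<.006)&(abs(P[:,1]+.03)<.17)
        print('rim n',r.sum(), cv2.minAreaRect(P[r][:,:2].astype(np.float32)))
        hsv=cv2.cvtColor(I[None],cv2.COLOR_RGB2HSV)[0]
        f=m&(abs(P[:,2]-.045)<.005)
        hist=np.histogram(P[m,2],bins=np.arange(-.01,.25,.01))[0]; print(hist)
    # plot xy of points coloured
    V=np.zeros((600,800,3),np.uint8)
    for P,I,o in zip(Ps,Is,(0,400)):
        m=(P[:,2]>.03)&(abs(P[:,0]-.52)<.2)&(abs(P[:,1]+.02)<.2)
        for p,c in sorted(zip(P[m],I[m]),key=lambda q:q[0][2]):
            v=int(600-(p[0]-.3)*1200-60); u=int(o+200-(p[1]+.02)*1000*1.0)
            v=int(500-(p[0]-.32)*1000)
            cv2.rectangle(V,(u-1,v-1),(u+1,v+1),tuple(int(x) for x in c[::-1]),-1)
    cv2.imwrite('pics/bird.png',V)
E
python3 m.py
```

```text
s table z med 0.0015
rim n 1662 ((0.6074865460395813, -0.02994893491268158), (0.33987489342689514, 0.17163628339767456), 89.29789733886719)
[ 5283 30652  2854  1176  1413  1442  5005  1321  1413  1116   883   249
   251   269   275   278   298   296   304   310   334   515   381   513
     0]
t table z med 0.0004
rim n 909 ((0.6223868131637573, -0.03751362860202789), (0.3456628918647766, 0.1711215078830719), 80.25196075439453)
[13963 18034  1779   264   611  2980  2735   502   839   420   576    60
    64    68    70    72    77    76    75    86    88   319   372   357
     0]
```

View pics/bird.png

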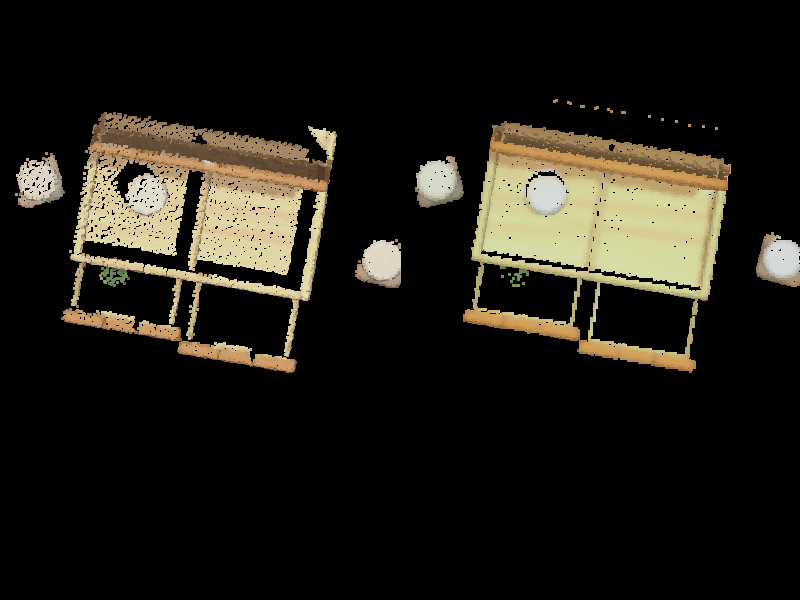

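The bird's-eye plot (1 px/mm, the scene camera left and the top camera right) shows the front rim running from (472,262) to (705,298). The drawer fronts are at (520,325) and (637,356), the lid's top edge at (610,165), and the jars at (440,180) and (780,260). Next I fit these.

```bash
cat > fit.py <<'E'
from h import *
def fit(data,box=None,verbose=True):
    res=[]
    P=np.vstack([d[1].reshape(-1,3) for d in data]); I=np.vstack([d[0].reshape(-1,3) for d in data])
    g=(abs(P[:,0]-.53)<.2)&(abs(P[:,1]+.03)<.15); P=P[g]; I=I[g]
    if box is None:
        y0=P[:,1]; xl=.56+.153*(P[:,1]+.02)-.003   # rough front rim line from the plot
        xr=.539+.1545*(y0+.02)-.0
        r=(abs(P[:,2]-.08)<.006)&(abs(P[:,0]-xr)<.02)
        vx,vy,cx,cy=cv2.fitLine(P[r][:,:2].astype(np.float32),cv2.DIST_HUBER,0,.001,.001).ravel()
        if vy<0: vx,vy=-vx,-vy
        yaw=np.arctan2(-vx,vy)
        ex=np.array([np.cos(yaw),np.sin(yaw)]); ey=np.array([-ex[1],ex[0]])
        a=P[r][:,:2]@ex; rimall=(abs(P[:,2]-.079)<.006)
        b=P[r][:,:2]@ey
        print('yaw deg',np.degrees(yaw),'n',r.sum(),'rim x pct',np.percentile(a,[2,10,50,90,98]).round(4),'y pct',np.percentile(b,[0.5,2,98,99.5]).round(4))
        xf=np.percentile(a,2); ym=(np.percentile(b,.5)+np.percentile(b,99.5))/2
        box=(ex*(xf+.085)+ey*ym, yaw)
    c,yaw=box; ex=np.array([np.cos(yaw),np.sin(yaw)]); ey=np.array([-ex[1],ex[0]])
    print('box',c.round(4),round(np.degrees(yaw),2))
    B=np.c_[(P[:,:2]-c)@ex,(P[:,:2]-c)@ey,P[:,2]]
    for n,s in (('L',1),('R',-1)):
        f=(abs(B[:,1]-s*.0595)<.05)&(B[:,2]>.015)&(B[:,2]<.05)&(B[:,0]<-.09)
        f=f&(I[:,0]>1.45*I[:,2].astype(float))
        x=B[f,0]; t=f&(B[:,2]>.04)
        if f.sum()>20: 
            lo=f&(B[:,0]<np.percentile(x,3)+.02)
            hi=B[lo,2].max(); top=f&(B[:,2]>.035)&(B[:,0]<np.percentile(x,3)+.013)
            print(n,'face x',np.percentile(x,[1,3,10]).round(4),'opening',(-.097-np.percentile(x,3)).round(4),'y range',np.percentile(B[top,1],[1,99]).round(4),'z top',hi.round(4))
    l=(abs(B[:,1])<.118)&(B[:,2]>.088)&(B[:,0]>-.1)&(B[:,0]<.09)
    if l.sum()>20:
        q=B[l]; t=q[q[:,2]>np.percentile(q[:,2],99)-.006]
        print('lid topmost z',np.percentile(q[:,2],99).round(4),'x of it',np.percentile(t[:,0],[2,50,98]).round(4),'y',np.percentile(q[:,1],[1,99]).round(4))
        # inner face line
        z=q[:,2]; 
        for zz in (.12,.15,.18,.21): 
            k=abs(z-zz)<.006; print(zz,np.percentile(q[k,0],[5,50,95]).round(4) if k.sum()>5 else None)
    return box
if __name__=='__main__':
    d=[(np.load(n+'0.npz')['im'],np.load(n+'0.npz')['P']) for n in ('scene','top')]
    for k in (0,1): print('cam',k); fit([d[k]])
    print('both'); b=fit(d); np.savez('box.npz',c=b[0],yaw=b[1])
E
python3 fit.py
```

```text
cam 0
yaw deg -9.335043 n 605 rim x pct [0.5346 0.5352 0.5376 0.5448 0.5532] y pct [-0.0415 -0.0411  0.1941  0.1973]
box [ 0.624  -0.0236] -9.34
L face x [-0.1465 -0.1463 -0.1458] opening 0.0493 y range [0.011  0.1087] z top 0.0498
R face x [-0.1593 -0.1589 -0.1585] opening 0.0619 y range [-0.1086 -0.0108] z top 0.0499
lid topmost z 0.2235 x of it [0.0252 0.0293 0.035 ] y [-0.1172  0.1137]
0.12 [0.0388 0.0405 0.0425]
0.15 [0.0334 0.035  0.0372]
0.18 [0.028  0.0296 0.0317]
0.21 [0.0241 0.0271 0.0292]
cam 1
yaw deg -9.383653 n 395 rim x pct [0.5347 0.5353 0.5383 0.5434 0.5521] y pct [-0.041  -0.0394  0.1959  0.1975]
box [ 0.6241 -0.0238] -9.38
L face x [-0.1474 -0.1466 -0.1461] opening 0.0496 y range [0.0106 0.1083] z top 0.0497
R face x [-0.1594 -0.1589 -0.1584] opening 0.0619 y range [-0.1084 -0.0107] z top 0.0494
lid topmost z 0.2227 x of it [0.0257 0.0302 0.0354] y [-0.1151  0.1148]
0.12 [0.0382 0.0393 0.0407]
0.15 [0.033  0.0339 0.0375]
0.18 [0.0275 0.0287 0.0319]
0.21 [0.0242 0.0266 0.0283]
both
yaw deg -9.431545 n 1000 rim x pct [0.5346 0.5352 0.5379 0.5443 0.5527] y pct [-0.0406 -0.04    0.1956  0.1982]
box [ 0.6241 -0.0238] -9.43
L face x [-0.1469 -0.1465 -0.1461] opening 0.0495 y range [0.0108 0.1086] z top 0.0498
R face x [-0.1594 -0.1589 -0.1584] opening 0.0619 y range [-0.1081 -0.0108] z top 0.0499
lid topmost z 0.2234 x of it [0.0255 0.0297 0.0352] y [-0.117   0.1143]
0.12 [0.0385 0.0402 0.0424]
0.15 [0.0333 0.0347 0.0376]
0.18 [0.0277 0.0294 0.0318]
0.21 [0.0242 0.0268 0.0288]
```

```bash
python3 -c "
import cv2
im=cv2.imread('pics/top0.png'); cv2.imwrite('pics/crop.png',cv2.resize(im[100:260,150:370],None,fx=3.6,fy=3.6,interpolation=cv2.INTER_CUBIC))"
```

```text
(no output)
```

View pics/crop.png

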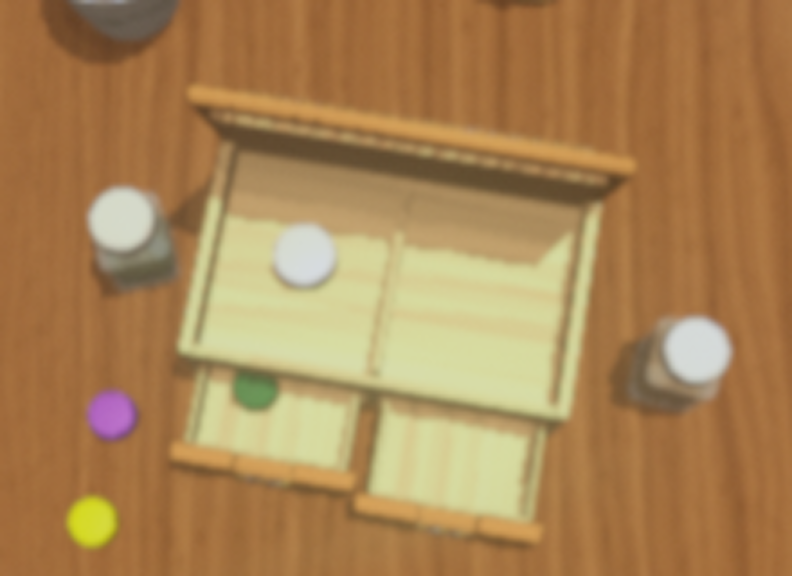

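The fit holds up: the rim is 239 mm wide against 240, the faces are about 98 mm across inside the window, and the lid top at z .223 agrees with an angle of 1.39. Box centre is (.624,-.024), yaw -9.4°. Openings are left 49.5 mm and right 62 mm. In the crop the green cap is inside the left drawer (255,390), and the purple (111,415) and yellow (92,522) caps stand apart, so they stay. First I turn to the box's yaw with the fingers shut and approach the left drawer.

```bash
cat > st.py <<'E'
from h import *
s=read_state(); b=np.load('box.npz'); yaw=float(b['yaw']); p=np.array(s['ee_pos']); d=p[:2]-b['c']
ex=np.array([np.cos(yaw),np.sin(yaw)]); ey=np.array([-ex[1],ex[0]])
w,x,y,z=s['tcp_rot']; r=R.from_quat([x,y,z,w]).as_matrix()
print('t',round(s['clock'],2),'box mm',(1000*np.array([d@ex,d@ey,p[2]])).round(1),'toolyaw err deg',round(np.degrees(np.arctan2(r[1,1],r[0,1])-np.pi/2-yaw),2),'tilt',r[:2,2].round(3),'F box',np.round([s['ft_force'][0]*ex[0]+s['ft_force'][1]*ex[1],s['ft_force'][0]*ey[0]+s['ft_force'][1]*ey[1],s['ft_force'][2]],1),'gap',round(s['finger_gap'],2))
E
python3 -m crank '[0,0,0,0,0,-0.98,0, 0,0,0,0,0,-0.98,0, -0.057,-0.072,0,0,0,0,0, -0.057,-0.072,0,0,0,0,0, -0.057,-0.072,0,0,0,0,0, -0.057,-0.072,0,0,0,0,0, -0.057,-0.072,0,0,0,0,0, -0.057,-0.072,0,0,0,0,0, -0.057,-0.072,0,0,0,0,0, -0.057,-0.072,0,0,0,0,0]'; python3 st.py
```

```text
clock: 1.35
ee_pos: [0.3842, 0.1619, 0.2242]
tcp_rot: [0.0, 0.082, 0.997, 0.0]
ft_force: [0.6, 1.4, 0.3]
finger_gap: 0.009
grasp_force: 0.0
t 1.35 box mm [-267.1  143.8  224.2] toolyaw err deg 0.04 tilt [0. 0.] F box [0.3 1.5 0.3] gap 0.01
```

```bash
python3 -m crank '[-0.043,-0.047,0.03,0,0,0,0, -0.043,-0.047,0.04,0,0,0,0, -0.042,-0.047,0.05,0,0,0,0, 0,0,0.07,0,0,0,0, 0,0,0.06,0,0,0,0, 0,0,0.045,0,0,0,0, 0,0,0.023,0,0,0,0, 0,0,0,0,0,0,0]'; python3 st.py
```

```text
clock: 2.35
ee_pos: [0.445, 0.0676, 0.0329]
tcp_rot: [-0.001, 0.082, 0.997, -0.0]
ft_force: [0.3, -0.5, 0.2]
finger_gap: 0.005
grasp_force: 0.0
t 2.35 box mm [-191.7   60.8   32.9] toolyaw err deg 0.04 tilt [-0.002  0.   ] F box [ 0.4 -0.5  0.2] gap 0.01
```

```bash
python3 -m crank '[-0.03,0,0,0,0,0,0, -0.025,0,0,0,0,0,0, -0.02,0,0,0,0,0,0, -0.02,0,0,0,0,0,0, -0.02,0,0,0,0,0,0, -0.015,0,0,0,0,0,0, -0.007,0,0,0,0,0,0, -0.003,0,0,0,0,0,0, 0,0,0,0,0,0,0]'; python3 st.py
```

```text
clock: 3.48
ee_pos: [0.5288, 0.0538, 0.0335]
tcp_rot: [0.0, 0.082, 0.997, -0.0]
ft_force: [-0.3, 0.3, -0.2]
finger_gap: 0.008
grasp_force: 0.1
t 3.48 box mm [-106.7   60.9   33.5] toolyaw err deg 0.04 tilt [ 0. -0.] F box [-0.3  0.2 -0.2] gap 0.01
```

```bash
python3 -m crank '[-0.003,0,0,0,0,0,0, -0.002,0,0,0,0,0,0, 0,0,0,0,0,0,0]'; python3 st.py
```

```text
clock: 3.85
ee_pos: [0.5294, 0.0537, 0.0334]
tcp_rot: [-0.003, 0.082, 0.997, 0.0]
ft_force: [-6.5, 0.5, 4.3]
finger_gap: 0.005
grasp_force: 3.1
t 3.85 box mm [-106.1   60.9   33.4] toolyaw err deg 0.04 tilt [-0.005  0.   ] F box [-6.5 -0.5  4.3] gap 0.0
```

```bash
python3 -m crank '[-0.003,0,0,0,0,0,0, 0,0,0,0,0,0,0]'; python3 st.py
```

```text
clock: 4.1
ee_pos: [0.5295, 0.0538, 0.0331]
tcp_rot: [-0.004, 0.082, 0.997, 0.0]
ft_force: [-10.3, 1.4, 8.5]
finger_gap: 0.005
grasp_force: 4.9
t 4.1 box mm [-106.1   61.    33.1] toolyaw err deg 0.05 tilt [-0.009  0.001] F box [-10.3  -0.3   8.5] gap 0.01
```

The left drawer is against its stop: the force rises and the hand no longer moves. Now the right one.

```bash
python3 -m crank '[0.02,0,0,0,0,0,0, 0.05,0,0,0,0,0,0, 0.06,0,0,0,0,0,0, 0.04,0,0,0,0,0,0, 0,-0.05,0,0,0,0,0, 0,-0.08,0,0,0,0,0, 0,-0.07,0,0,0,0,0, 0,0,0,0,0,0,0]'; python3 st.py;  python3 -m crank '[-0.03,0,0,0,0,0,0, -0.03,0,0,0,0,0,0, -0.02,0,0,0,0,0,0, -0.02,0,0,0,0,0,0, -0.02,0,0,0,0,0,0, -0.015,0,0,0,0,0,0, -0.015,0,0,0,0,0,0, -0.007,0,0,0,0,0,0, -0.003,0,0,0,0,0,0, 0,0,0,0,0,0,0]'; python3 st.py
```

```text
clock: 5.1
ee_pos: [0.4139, -0.0509, 0.0342]
tcp_rot: [0.001, 0.084, 0.996, -0.0]
ft_force: [-0.9, 0.2, 0.2]
finger_gap: 0.003
grasp_force: 0.0
t 5.1 box mm [-202.9  -61.2   34.2] toolyaw err deg -0.22 tilt [ 0.003 -0.001] F box [-0.9  0.1  0.2] gap 0.0
clock: 6.35
ee_pos: [0.5082, -0.0646, 0.0337]
tcp_rot: [0.0, 0.082, 0.997, -0.0]
ft_force: [-0.4, 0.5, 0.6]
finger_gap: -0.001
grasp_force: 0.2
t 6.35 box mm [-107.7  -59.3   33.7] toolyaw err deg 0.04 tilt [ 0.001 -0.   ] F box [-0.5  0.5  0.6] gap -0.0
```

```bash
python3 -m crank '[-0.003,0,0,0,0,0,0, -0.003,0,0,0,0,0,0, -0.003,0,0,0,0,0,0, 0,0,0,0,0,0,0]'; python3 st.py
```

```text
clock: 6.85
ee_pos: [0.5093, -0.0646, 0.0331]
tcp_rot: [-0.005, 0.082, 0.997, 0.0]
ft_force: [-10.7, 1.1, 8.2]
finger_gap: 0.006
grasp_force: 5.0
t 6.85 box mm [-106.6  -59.1   33.1] toolyaw err deg 0.06 tilt [-0.009  0.001] F box [-10.8  -0.7   8.2] gap 0.01
```

Both drawers are home. Now I back off, rise, and cross over the lid to its rear side.

```bash
python3 -m crank '[0.03,0,0,0,0,0,0, 0.06,0,0,0,0,0,0, 0,0,-0.06,0,0,0,0, 0,0,-0.09,0,0,0,0, 0,0,-0.09,0,0,0,0, 0,0,-0.09,0,0,0,0, 0,0,-0.075,0,0,0,0, 0,0.04,-0.04,0,0,0,0, 0,0.06,0,0,0,0,0, 0,0,0,0,0,0,0]'; python3 st.py;  python3 -m crank '[-0.04,0,0,0,0,0,0, -0.07,0,0,0,0,0,0, -0.08,0,0,0,0,0,0, -0.08,0,0,0,0,0,0, -0.08,0,0,0,0,0,0, -0.06,0,0,0,0,0,0, -0.015,0,0,0,0,0,0, 0,0,0,0,0,0,0]'; python3 st.py
```

```text
clock: 8.1
ee_pos: [0.4705, 0.004, 0.3015]
tcp_rot: [0.001, 0.08, 0.997, -0.0]
ft_force: [-0.5, -0.7, -0.8]
finger_gap: 0.003
grasp_force: 0.0
t 8.1 box mm [-156.1    2.2  301.5] toolyaw err deg 0.22 tilt [ 0.003 -0.   ] F box [-0.4 -0.8 -0.8] gap 0.0
clock: 9.1
ee_pos: [0.721, -0.0396, 0.2997]
tcp_rot: [-0.001, 0.082, 0.997, -0.0]
ft_force: [-0.4, -0.8, -0.2]
finger_gap: 0.005
grasp_force: 0.0
t 9.1 box mm [ 98.1   0.3 299.7] toolyaw err deg 0.0 tilt [-0.002 -0.   ] F box [-0.3 -0.9 -0.2] gap 0.0
```

```bash
python3 -m crank '[0,0,0.05,0,0,0,0, 0,0,0.06,0,0,0,0, 0,0,0.05,0,0,0,0, 0.03,0,0,0,0,0,0, 0.03,0,0,0,0,0,0, 0.015,0,0,0,0,0,0, 0.007,0,0,0,0,0,0, 0,0,0,0,0,0,0]'; python3 st.py;  python3 -m crank '[0.017,0,0.003,0,0,0,0, 0.017,0,0.003,0,0,0,0, 0.017,0,0.0065,0,0,0,0, 0.017,0,0.0065,0,0,0,0, 0,0,0,0,0,0,0]'; python3 st.py
```

```text
clock: 10.1
ee_pos: [0.673, -0.0309, 0.2054]
tcp_rot: [0.001, 0.082, 0.997, -0.0]
ft_force: [0.5, -0.9, 0.8]
finger_gap: 0.005
grasp_force: 0.2
t 10.1 box mm [ 49.3   1.  205.4] toolyaw err deg 0.04 tilt [ 0.001 -0.   ] F box [ 0.6 -0.9  0.8] gap 0.01
clock: 10.72
ee_pos: [0.6305, -0.0238, 0.1921]
tcp_rot: [-0.002, 0.082, 0.997, 0.0]
ft_force: [0.5, 0.7, -0.8]
finger_gap: 0.004
grasp_force: 0.0
t 10.72 box mm [  6.3   1.  192.1] toolyaw err deg 0.04 tilt [-0.004  0.   ] F box [ 0.3  0.7 -0.8] gap 0.0
```

```bash
python3 -m crank '[0.015,0,0.0095,0,0,0,0, 0.015,0,0.0095,0,0,0,0, 0.0125,0,0.012,0,0,0,0, 0.0125,0,0.0125,0,0,0,0, 0.01,0,0.0145,0,0,0,0, 0.01,0,0.0145,0,0,0,0, 0,0,0,0,0,0,0]'; python3 st.py;  python3 -m crank '[0.007,0,0.016,0,0,0,0, 0.007,0,0.016,0,0,0,0, 0.0035,0,0.017,0,0,0,0, 0.0035,0,0.014,0,0,0,0, 0,0,0,0,0,0,0]'; python3 st.py
```

```text
clock: 11.6
ee_pos: [0.5864, -0.0165, 0.1482]
tcp_rot: [-0.002, 0.082, 0.997, 0.0]
ft_force: [0.3, 1.7, -0.2]
finger_gap: 0.006
grasp_force: 0.0
t 11.6 box mm [-38.4   1.  148.2] toolyaw err deg 0.04 tilt [-0.004  0.001] F box [ 0.1  1.8 -0.2] gap 0.01
clock: 12.22
ee_pos: [0.5745, -0.0145, 0.1105]
tcp_rot: [-0.002, 0.082, 0.997, 0.0]
ft_force: [-0.7, 0.3, 1.2]
finger_gap: 0.006
grasp_force: 0.0
t 12.22 box mm [-50.5   1.  110.5] toolyaw err deg 0.04 tilt [-0.003  0.001] F box [-0.7  0.2  1.2] gap 0.01
```

```bash
python3 -m crank '[0,0,0.003,0,0,0,0, 0,0,0.003,0,0,0,0, 0,0,0.003,0,0,0,0, 0,0,0,0,0,0,0]'; python3 st.py
```

```text
clock: 12.72
ee_pos: [0.5756, -0.0147, 0.1092]
tcp_rot: [-0.0, 0.082, 0.997, -0.0]
ft_force: [-6.2, 1.2, 13.0]
finger_gap: 0.004
grasp_force: 6.5
t 12.72 box mm [-49.3   1.  109.2] toolyaw err deg 0.05 tilt [-0.001 -0.   ] F box [-6.3  0.2 13. ] gap 0.0
```

The lid is down at tip height 90 mm with 13 N on it, so it is shut. I retreat and check.

```bash
python3 -m crank '[0,0,-0.03,0,0,0,0, 0,0,-0.07,0,0,0,0, 0,0,-0.08,0,0,0,0, 0,0,-0.08,0,0,0,0, 0.04,0.05,0,0,0,0,0, 0.04,0.07,0,0,0,0,0, 0.04,0.08,0,0,0,0,0, 0.04,0.08,0,0,0,0,0, 0.04,0.08,0,0,0,0,0, 0.04,0.08,0,0,0,0,0]'; python3 -m crank '[0.03,0.08,0,0,0,0,0, 0.01,0.05,0,0,0,0,0, 0,0,0,0,0,0,0]'; python3 st.py
python3 - <<'E'
from h import *; from fit import fit
b=np.load('box.npz'); d=[cloud(n) for n in('scene','top')]
for k in (0,1): fit([d[k]],(b['c'],float(b['yaw'])))
c=lambda im:cv2.resize(im[80:310,130:390,::-1],None,fx=1.5,fy=2.2) if 0 else im[80:310,130:390,::-1]
cv2.imwrite('pics/end.png',cv2.resize(np.hstack([c(d[0][0]),c(d[1][0])]),None,fx=1.5,fy=1.5))
E
```

```text
clock: 13.98
ee_pos: [0.4764, 0.2709, 0.2635]
tcp_rot: [0.001, 0.082, 0.997, 0.0]
ft_force: [0.5, 0.4, 0.6]
finger_gap: 0.005
grasp_force: 0.0
clock: 14.35
ee_pos: [0.4654, 0.3519, 0.263]
tcp_rot: [0.0, 0.08, 0.997, 0.0]
ft_force: [-0.0, 0.1, -0.0]
finger_gap: 0.003
grasp_force: 0.0
t 14.35 box mm [-218.1  344.6  263. ] toolyaw err deg 0.24 tilt [0.001 0.   ] F box [-0.   0.1 -0. ] gap 0.0
box [ 0.6241 -0.0238] -9.43
L face x [-0.0971 -0.0967 -0.0963] opening -0.0003 y range [0.0098 0.1085] z top 0.0499
R face x [-0.0977 -0.0973 -0.097 ] opening 0.0003 y range [-0.1084 -0.0101] z top 0.0497
lid topmost z 0.0942 x of it [-0.0897 -0.0259  0.0444] y [-0.1164  0.1146]
0.12 None
0.15 None
0.18 None
0.21 None
box [ 0.6241 -0.0238] -9.43
L face x [-0.0975 -0.0973 -0.0966] opening 0.0003 y range [0.0103 0.1082] z top 0.0492
R face x [-0.0981 -0.0977 -0.0971] opening 0.0007 y range [-0.1081 -0.0103] z top 0.0492
lid topmost z 0.0934 x of it [-0.0886 -0.0234  0.0444] y [-0.1156  0.1156]
0.12 None
0.15 None
0.18 None
0.21 None
```

View pics/end.png

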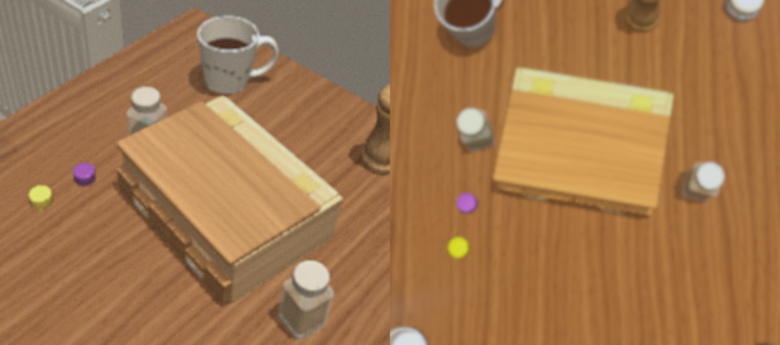

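The picture shows the lid flat (scene about (225,170), top about (585,140)) and both drawer fronts flush, with openings within 1 mm. The jars and the purple and yellow caps have not moved. I hand it in.

```bash
python3 -c "
from workcell import *
print(job_done())"
```

```text
the job is handed in; nothing more can be done
None
```

The job is handed in: both drawers are fully home (within 1 mm by camera), the lid is shut and level, the jars and the look-alike caps did not move, and the hand is clear after about 14 s of the 58 s allowed.

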